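# Set and lock the bench magnifier over a pearl inlay

## Task

Swing the bench magnifier so that its lens is centred above the pearl flower on the ukulele body, then lock it there by turning the collar until its orange lever lies squarely over the red mark, no further. Have the yellow dust cover flipped open, upright or beyond, so that one can look through. Do not touch the ukulele and leave the other things on the bench where they are.

Things in the scene. Friction and masses are not known exactly. Their poses are not given: they have to be found in the camera images.
- magnifier: Bench magnifier stand, fixed: round dark base 150 mm across, thin steel pillar; origin on the table under the pillar axis, z up. The swing arm and the lock collar both turn about this vertical axis. The pillar head is 196 mm high.
- swing_arm (a joint): Swing angle of the grey magnifier arm about the pillar axis, rad, positive anticlockwise seen from above, range -0.5 to 1.6. No spring: a friction hinge (0.35 N m, about 3 N at the blue fin) that stays where it is left.
- swing_fin (a point): Blue upright fin on top of the arm, 115 mm from the pillar axis, for swinging the arm: 12 mm thick across the arm (pinch it here), 26 mm along the arm, from the arm's top at z = 158 mm up to z = 190 mm. This point is in it at z = 180 mm.
- lens_center (a point): Centre of the round lens (glass 92 mm, black ring 112 mm across), 220 mm from the pillar axis at z = 149 mm. A yellow dust cover lies on it at the start.
- collar (a joint): Angle of the black lock collar (64 mm across, captive on the pillar head above the arm), rad, positive anticlockwise seen from above. 0 = locked: the orange lever lies exactly over the red mark. It starts unlocked at 0.9 to 1.5; turn it clockwise to lock. The stops are beyond the mark, at -0.4, and at 1.65. Friction only (0.12 N m, about 2 N at the lever); stays where it is left.
- lever_grip (a point): Orange lever of the collar: an upright paddle 12 mm thick (pinch across it), 30 mm long radially, z = 176 to 216 mm, centred 70 mm from the pillar axis. This point is in the paddle at z = 204 mm; the lever points from the axis through it and ends 86 mm out. A fixed metal disc (100 mm across) and the red mark lie below it, top at z = 169 mm.
- lock_mark (a point): Red lock mark: fixed flat red tongue 18 mm wide, reaching 105 mm out from the pillar axis, beneath the lever's path, top at z = 169 mm. Point on it 95 mm from the axis.
- cover (a joint): Opening angle of the yellow dust cover on the lens, rad: 0 = shut, 1.57 = standing upright, stop at 1.9. Starts at 0 to 0.1. Stiff hinge (0.08 N m) at the outer end of the lens: the cover swings up and away from the pillar and stays where it is left.
- cover_tab (a point): Yellow upright tab on the cover's pillar-side edge: 12 mm thick across the arm (pinch it here), 18 mm along the arm, standing 34 mm high (z = 158 to 192 mm when shut). This point is in the tab, 24 mm above the cover's underside, 124 mm from the hinge line.
- cover_hinge (a point): Middle of the cover's hinge line, 277 mm from the pillar axis, z = 158 mm; the line is horizontal, square to the arm.
- ukulele: Unfinished purple-red ukulele body with cream edging, fixed, 256 x 170 x 60 mm, black sound hole; origin on the table under the pearl flower, x towards the sound hole (105 mm away), z up.
- flower (a point): Centre of the round white pearl flower inlay (52 mm, brass centre) on the ukulele's top, z = 60 mm. It lies within 5 mm of the circle on which the lens centre swings.
- jar: Bystander: amber glass jar with black cap, 52 mm across, 75 mm tall; origin centre of its underside, or the middle of a lying tool.
- glue: Bystander: white glue bottle with orange cap, 48 mm across, 115 mm tall; origin centre of its underside, or the middle of a lying tool.
- stencil: Bystander: slotted wooden stencil plate, 152 x 67 x 5 mm, lying flat; origin centre of its underside, or the middle of a lying tool.
- screwdriver: Bystander: screwdriver, 180 mm, lying flat; origin centre of its underside, or the middle of a lying tool.
- sanding_block: Bystander: cork sanding block, 100 x 55 x 28 mm; origin centre of its underside, or the middle of a lying tool.
- brush: Bystander: brush, 180 mm, lying flat; origin centre of its underside, or the middle of a lying tool.
- mug: Bystander: blue mug, 80 mm across, 90 mm tall; origin centre of its underside, or the middle of a lying tool.

How it is judged (in metres and radians):
On the way, in this order (a step that is already met when the one before it is completed fails the run):
1. the lens is brought over the pearl flower while the collar is still unlocked (horizontal distance between lens_center and flower below 0.015 m and value of joint collar above 0.4 rad), for 0.2 s.
2. the collar is turned to its red mark with the lens over the flower (horizontal distance between lens_center and flower below 0.015 m and value of joint collar between -0.12 and 0.12 rad), for 0.2 s.
At the end, for the whole second after the job is handed in: The lens centre stands within 15 mm (horizontally) of the flower's centre, the collar's lever within 0.12 rad of the red mark, the cover open by more than 1.4 rad, and all three are at rest (all of step 2 and value of joint cover above 1.4 rad and velocity of joint swing_arm between -0.05 and 0.05 rad/s and velocity of joint collar between -0.05 and 0.05 rad/s and velocity of joint cover between -0.05 and 0.05 rad/s); the robot touches nothing.
It fails at once if the robot touches the ukulele (contact force between any of the arm, the fingers and ukulele above 1 N).
It fails at once if a bystander is moved by more than 25 mm or tipped over (distance of any of jar, glue, stencil, screwdriver, sanding_block, brush, mug from where it was at the start of the episode above 0.025 m or angle between any of jar, glue, mug's own z axis and vertical above 0.6 rad).
It also fails if it takes over 67 s, if anything falls off the work surface, if the arm or the gripper's body presses on something with over 40 N, if the wrist force passes 120 N, or if a joint passes its speed limit or range.

## Robot

A 7-joint arm with a two-finger parallel gripper is mounted at the origin on the work surface. World frame = base frame: x ahead of the robot, y to its left, z up, the work surface at z = 0. Lengths are in mm, angles in rad, forces in N, time in s.
With the tool pointing down it reaches from about 400 to 875 mm from the base axis. Payload 4.4 kg.
Tool frame: the origin (TCP) lies between the finger pads; the fingertips stand 17 mm ahead of it and the grasp point (between the pads) lies 2 mm behind it; z points along the fingers, y is the line along which they close (so a half turn about z gives the same grasp; the last joint's range is limited). The gripper opens to 85 mm and grips with 20 to 120 N. Pads are 22 mm wide; open, the fingers measure 114 mm over their backs; the gripper's body (76 mm by 85 mm) begins 54 mm behind the grasp point. The pads swing forward as they close: fully open they stand 13 mm farther back than shut.
Start: joints at [1.133, 0.628, 0.038, 1.517, -0.027, 0.996, -0.02], TCP at [236.168, -605.593, 248.313] pointing down, gripper open.
Joint ranges: [-3.06, 3.06], [-0.37, 2.12], [-1.25, 1.32], [0.18, 2.47], [-1.1, 4.24], [0.23, 1.98], [-2.94, 2.94]. Speed limits (rad/s): [2.57, 2.57, 3.14, 3.14, 3.14, 3.14, 3.14].

## Interface

Orientations are given as [roll, pitch, yaw] about the fixed x, y, z axes, in that order (R = Rz(yaw) Ry(pitch) Rx(roll)).
In Python, from cell import sensors, get_image, ctrl gives the robot as it stands.
- The arm moves only by the tool send_rows, never from a script. Its argument "series" is a list of rows, each a list of 3 entries, a list of its own where there are three numbers: the finger opening in mm, from 0 to 85.4, then the shift along the world's x, y, z in units of 60 mm (1.0 is 60 mm), then the turn, a rotation vector about the world's x, y, z in units of 5 degrees (1.0 is 5 degrees). A call has 1 to 8 rows; each row shifts and turns the commanded pose from where the row before left it; what a row does not reach is not made up. A row lasts 1/8 s, in which the tool goes at most 62.5 mm and 10.7 degrees, less where a joint would pass 70% of its speed; a pose out of reach is approached as far as the arm can. A call is refused whole if a number of a shift passes 1 or a number of a turn 1, either way. A call with a gripper value outside its range is refused whole. The fingers move at their own pace and stop on an object; the grip force is fixed at half the most. Time passes only in rows, so rows that do not move let the fingers close. It gives the time, the measured TCP pose, the force, the opening and the grip force at its end, in the units of the state.
- sensors.read_state(): the state, without advancing time (a new reading comes with each control period).
- get_image(name): name is "scene" or "top" or "wrist"; returns a dict with "img" (420x560x3 uint8, red, green, blue), "depth" (420x560 float32, mm along the optical axis (not along the pixel's ray), 0 where there is no reading), "vfov" (degrees; the focal length in pixels is half the picture's height over the tangent of half this angle, whatever the lens; pixels are square), "cx", "cy" (the principal point, pixels), "world_to_cam" (4x4, takes a point from world to camera coordinates). Camera axes: x right, y down, z forward; pixel columns grow to the right and rows downward; lengths in mm; the calibration is good to about 2 mm. A picture is of the moment at which its call begins.
- ctrl.finish_job(): hands the job in; it is judged then, once.
The state is a dict: "clock": time; "qpos": joint angles; "qd": joint speeds; "tau": joint torques, N m; "eef_pos": TCP position; "tool_rot": TCP orientation; "force": force on the tool from outside, world axes, zero at the start; "torque": the same for the moment, N m; "width": finger opening in mm; "gripper_force": force on a finger pad.
Only numpy, scipy, OpenCV 4.12 (cv2) and the standard library are available. Lean on these libraries where they do the work, as an engineer would, in place of code of your own. Each camera call takes 0.05 s, during which the arm holds its last target. There are 200 camera calls.

## Working session

There is one attempt and no reset: what is moved stays moved. The work goes in short steps, Python scripts to look and compute and a tool call to move; the robot and the scene stay as the last step left them, time stands still between calls to the robot, and variables do not carry over. Pictures are saved under pics/ and viewed, at most 10 in all, crops included, and the job is handed in when it is done.

Besides the shell and the picture viewer there is one more tool, called after "Emit:" as name([rows], argument=value, ...), one row to a line, values as JSON. send_rows: Moves the arm, as the interface text tells. Its arguments: {"type":"object","properties":{"series":{"type":"array"}},"required":["series"]}

```bash
mkdir -p pics
cat > h.py <<'E'
import numpy as np, cv2
from cell import sensors, get_image, ctrl
def K(d):
    h=d["img"].shape[0]; return h/2/np.tan(np.radians(d["vfov"])/2)
def ray(d,u,v):
    f=K(d); M=np.linalg.inv(d["world_to_cam"]); r=M[:3,:3]@np.array([(u-d["cx"])/f,(v-d["cy"])/f,1]); return M[:3,3],r
def onz(d,u,v,z):
    o,r=ray(d,u,v); return o+r*(z-o[2])/r[2]
def cloud(d):
    f=K(d); D=d["depth"]; v,u=np.indices(D.shape); P=np.stack([(u-d["cx"])/f*D,(v-d["cy"])/f*D,D],-1)
    M=np.linalg.inv(d["world_to_cam"]); return P@M[:3,:3].T+M[:3,3]
def save(d,n): cv2.imwrite("pics/"+n+".png",d["img"][:,:,::-1])
E
python3 - <<'E'
from h import *
import pickle
for n in ("scene","top"):
    d=get_image(n); save(d,n+"0"); pickle.dump(d,open(n+"0.pkl","wb"))
    print(n,d["vfov"],np.linalg.inv(d["world_to_cam"])[:3].round(2).tolist())
print(sensors.read_state())
E
```

```text
scene 53.56069127511573 [[-0.72, 0.45, -0.53, 1128.89], [0.69, 0.46, -0.56, 658.89], [-0.01, -0.77, -0.64, 870.42]]
top 43.62144448567731 [[-0.01, -1.0, 0.04, 469.05], [-1.0, 0.01, -0.01, 75.26], [0.01, -0.04, -1.0, 1801.02]]
{'clock': 0.1, 'qpos': array([ 1.13319787,  0.62927461,  0.03843796,  1.5182705 , -0.02699365,
        0.99630145, -0.02000519]), 'qd': array([ 0.00050321, -0.00221714,  0.00049823, -0.00189403,  0.00024355,
        0.00022812,  0.00096046]), 'tau': array([ 2.30898841e-03, -5.64543128e+01,  1.23027977e+00, -1.93979323e+01,
        1.13264448e-02,  5.41772519e-03,  3.37443294e-05]), 'eef_pos': array([ 235.97571247, -605.07864547,  247.46650699]), 'tool_rot': array([-3.13985663e+00,  2.01136911e-05,  3.71802174e-01]), 'force': array([ 0.74386902, -0.51229792,  0.06905374]), 'torque': array([-0.04876603, -0.03183195, -0.03590494]), 'gripper_force': 0.0, 'width': 85.4075452239526}
```

View pics/top0.png

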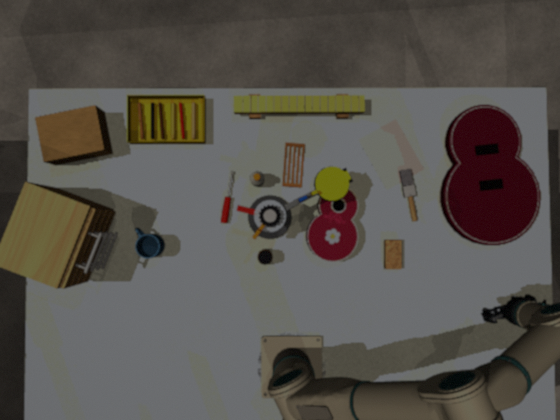

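View pics/scene0.png

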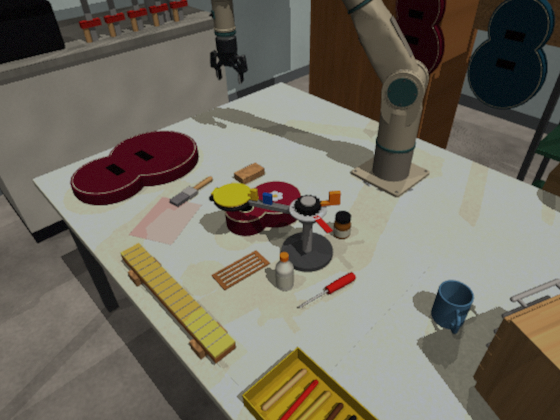

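The top view shows the pillar at (269,215), the yellow lens cover at (332,183), the flower at (333,236), the red mark at (244,209) and the orange lever at (258,235). In the scene view the lever is at (333,198), the mark at (324,226) and the tab and fin at about (258,197).

Run:
```python
from h import *
import pickle
t=pickle.load(open("top0.pkl","rb")); s=pickle.load(open("scene0.pkl","rb"))
def blobs(d,lo,hi,box,z,name,k=3):
    hsv=cv2.cvtColor(d["img"],cv2.COLOR_RGB2HSV); m=cv2.inRange(hsv,lo,hi); x0,y0,x1,y1=box
    M=np.zeros_like(m); M[y0:y1,x0:x1]=m[y0:y1,x0:x1]
    n,l,st,c=cv2.connectedComponentsWithStats(M); C=cloud(d)
    for i in sorted(range(1,n),key=lambda i:-st[i,4])[:k]:
        p=C[l==i]; p=p[np.isfinite(p).all(1)]
        print(name,st[i].tolist(),c[i].round(1),"ray@z",onz(d,*c[i],z).round(1),"med",np.median(p,0).round(1),"min",p.min(0).round(0),"max",p.max(0).round(0))
B=(225,150,370,270)
blobs(t,(22,150,100),(35,255,255),B,160,"cover")
blobs(t,(5,150,100),(18,255,255),(245,220,275,248),204,"lever")
blobs(t,(0,180,120),(4,255,255),(234,200,262,216),169,"mark")
blobs(t,(100,120,60),(125,255,255),(285,185,325,215),185,"fin")
blobs(t,(0,0,150),(179,70,255),(320,222,346,248),60,"flower")
C=cloud(t)
print("pillar head region"); 
for v in range(205,226,3): print(v,[tuple(C[v,u].round(0).astype(int)) for u in range(260,281,4)])
B=(200,160,350,250)
blobs(s,(22,150,100),(35,255,255),B,160,"cover")
blobs(s,(5,150,100),(18,255,255),(315,185,350,210),204,"lever")
blobs(s,(0,180,100),(6,255,255),(310,210,340,240),169,"mark")
blobs(s,(100,120,60),(125,255,255),(240,185,300,215),185,"fin")
for n in("top","scene"):
    d=pickle.load(open(n+"0.pkl","rb"))
    c=(200,140,380,280) if n=="top" else (200,160,370,280)
    i=d["img"][c[1]:c[3],c[0]:c[2],::-1]; cv2.imwrite(f"pics/{n}c.png",cv2.convertScaleAbs(cv2.resize(i,None,fx=4,fy=4,interpolation=cv2.INTER_CUBIC),alpha=1.3))
```

```text
cover [316, 167, 34, 33, 845] [332.2 182.6] ray@z [ 609.5 -125.7  160. ] med [ 608.9 -124.5  164.9] min [ 469. -180.  153.] max [ 659.   75. 1801.]
cover [312, 191, 5, 3, 12] [313.9 191.9] ray@z [580.6 -67.9 160. ] med [577.9 -64.7 194.8] min [575. -71. 189.] max [581. -59. 202.]
cover [332, 235, 2, 2, 3] [332.3 235.7] ray@z [ 443.2 -124.3  160. ] med [ 440.6 -135.5   61.6] min [ 441. -138.   58.] max [ 444. -135.   62.]
lever [253, 234, 5, 5, 6] [255.2 236.2] ray@z [443.9 115.8 204. ] med [443.1 114.6 214.6] min [435. 110.   3.] max [451. 125. 218.]
lever [260, 226, 2, 3, 3] [260.3 227. ] ray@z [471.6 100.  204. ] med [471.7 101.3 186.3] min [469.  98. 185.] max [475. 101. 191.]
lever [263, 226, 1, 1, 1] [263. 226.] ray@z [474.6  91.9 204. ] med [474.7  92.1 188.2] min [475.  92. 188.] max [475.  92. 188.]
fin [299, 196, 8, 6, 28] [302.4 198.4] ray@z [559.  -29.9 185. ] med [559.6 -28.7 190.8] min [551. -41. 157.] max [566. -20. 200.]
pillar head region
205 [(np.int64(540), np.int64(101), np.int64(177)), (np.int64(540), np.int64(89), np.int64(168)), (np.int64(539), np.int64(76), np.
[... 2094 characters left out ...]
 -140.   62.] max [1129.  659.  870.]
lever [320, 191, 20, 15, 180] [332.1 198.7] ray@z [462.2 116.5 204. ] med [456.6 114.5 196.3] min [439.  87. 178.] max [482. 126. 219.]
mark [316, 219, 16, 14, 92] [323.8 225.3] ray@z [523.9 146.2 169. ] med [524.2 147.6 170.2] min [511. 118. 166.] max [539. 172. 173.]
mark [314, 217, 1, 1, 1] [314. 217.] ray@z [518.3 106.5 169. ] med [520.7 108.7 171.8] min [521. 109. 172.] max [521. 109. 172.]
mark [317, 216, 1, 1, 1] [317. 216.] ray@z [509.8 109.2 169. ] med [513.5 112.5 173.2] min [514. 112. 173.] max [514. 112. 173.]
fin [263, 193, 9, 12, 96] [267.1 198.2] ray@z [565.7 -22.7 185. ] med [561.1 -27.6 180.7] min [ 453. -178.   59.] max [570. -16. 193.]
```

View pics/topc.png

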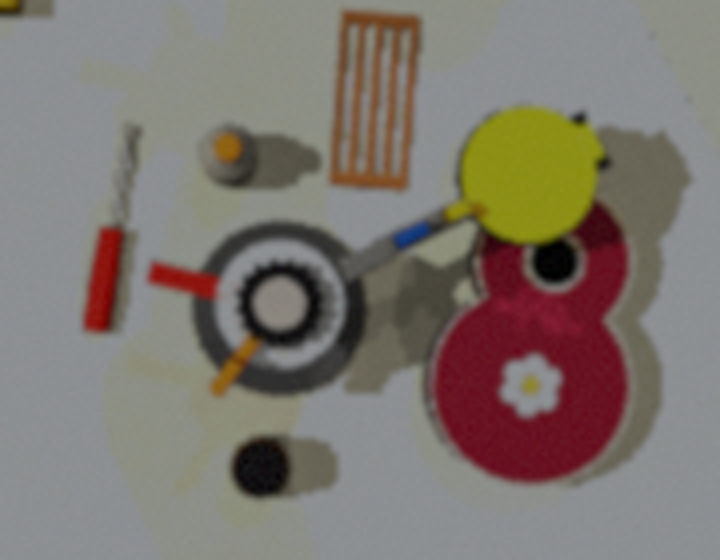

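Run:
```python
from h import *
import pickle
t=pickle.load(open("top0.pkl","rb"))
c=lambda x,y:((x+.5)/4-.5+200,(y+.5)/4-.5+140)
ax=onz(t,*c(282,303),196); fl=onz(t,*c(531,386),60)
fin=onz(t,*c(412,235),190); mk=onz(t,*c(152,273),169); lv=onz(t,*c(218,390),214); tab=onz(t,*c(457,210),192); ln=onz(t,*c(529,175),160)
for n,p in dict(fl=fl,fin=fin,tab=tab,lens=ln,mark=mk,lever=lv).items():
    d=(p-ax)[:2]; print(n,p.round(1),np.hypot(*d).round(1),np.degrees(np.arctan2(d[1],d[0])).round(1))
print(ax)
```

```text
fl [ 440.1 -136.5   60. ] 217.1 -107.9
fin [558.8 -30.3 190. ] 112.9 -62.7
tab [577.8 -65.  192. ] 152.4 -62.3
lens [ 607.2 -124.6  160. ] 218.9 -62.8
mark [531.5 170.9 169. ] 103.8 76.3
lever [441.2 118.7 214. ] 81.9 143.5
[506.97770771  70.03189746 196.        ]
```

Emit:
send_rows([
  [85,[0.24,0.38,0.02],[0,0,0.8]],
  [85,[0.24,0.38,0.02],[0,0,0.8]],
  [85,[0.24,0.38,0.02],[0,0,0.8]],
  [85,[0.24,0.38,0.02],[0,0,0.8]],
  [85,[0.24,0.38,0.02],[0,0,0.8]],
  [85,[0.24,0.38,0.02],[0,0,0.8]],
  [85,[0.24,0.38,0.02],[0,0,0.8]],
  [85,[0.24,0.38,0.02],[0,0,0.8]],
])

```text
clock: 1.1
eef_pos: [352.4, -421.7, 258.0]
tool_rot: [3.141, -0.0, 0.935]
force: [1.1, -0.3, -0.3]
width: 85.1
gripper_force: 0.0
```

Emit:
send_rows([
  [85,[0.24,0.38,0.02],[0,0,0.8]],
  [85,[0.24,0.38,0.02],[0,0,0.8]],
  [85,[0.24,0.38,0.02],[0,0,0.8]],
  [85,[0.24,0.38,0.02],[0,0,0.8]],
  [85,[0.24,0.38,0.02],[0,0,0.8]],
  [85,[0.24,0.38,0.02],[0,0,0.8]],
  [85,[0.24,0.38,0.02],[0,0,0.8]],
  [85,[0.24,0.38,0.02],[0,0,0.8]],
])

```text
clock: 2.1
eef_pos: [467.5, -239.3, 267.6]
tool_rot: [3.142, -0.0, 1.493]
force: [0.7, -0.7, 0.1]
width: 85.4
gripper_force: 0.0
```

Emit:
send_rows([
  [85,[0.24,0.38,0.02],[0,0,0.8]],
  [85,[0.24,0.38,0.02],[0,0,0.8]],
  [85,[0.24,0.38,0.02],[0,0,0.8]],
  [85,[0.24,0.38,0.02],[0,0,0.8]],
  [85,[0.24,0.38,0.02],[0,0,0.8]],
  [85,[0.2,0.3,0.02],[0,0,0.8]],
  [85,[0.15,0.2,0.02],[0,0,0.8]],
  [85,[0,0,0],[0,0,0]],
])

```text
clock: 3.1
eef_pos: [560.2, -95.8, 275.9]
tool_rot: [3.141, -0.0, 1.98]
force: [-0.3, -0.1, 0.0]
width: 84.7
gripper_force: 0.0
```

```bash
cat > w.py <<'E'
from h import *
import sys,pickle
s=sensors.read_state(); print(s["clock"],s["eef_pos"].round(1),np.degrees(s["tool_rot"]).round(1),s["width"],s["force"].round(1)); print(s["qpos"].round(2))
d=get_image("wrist"); save(d,sys.argv[1]); pickle.dump(d,open(sys.argv[1]+".pkl","wb"))
E
python3 w.py w1
```

```text
3.1 [560.2 -95.8 275.9] [180.   -0.  113.4] 84.68773049383974 [-0.3 -0.1  0. ]
[ 0.41  0.51 -0.44  1.71  0.25  0.98  0.28]
```

View pics/w1.png

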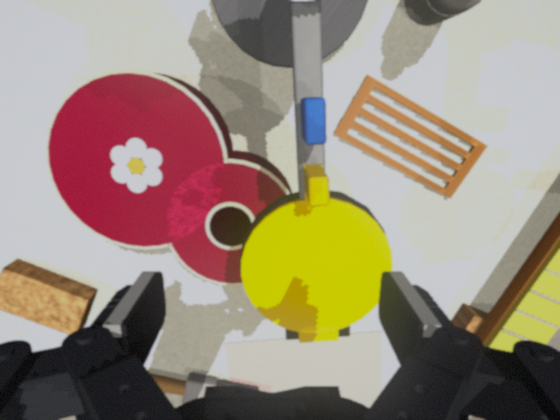

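The wrist view shows the fin at (315,118), the tab at (318,188), the flower at (137,166) and the cover disc at (316,262).

```bash
cat > m.py <<'E'
from h import *
import pickle,sys
def top(d,lo,hi,z0,z1,zp):
    hsv=cv2.cvtColor(d["img"],cv2.COLOR_RGB2HSV); C=cloud(d)
    m=(cv2.inRange(hsv,lo,hi)>0)&(C[...,2]>z0)&(C[...,2]<z1)
    n,l,st,c=cv2.connectedComponentsWithStats(m.astype(np.uint8)); i=1+np.argmax(st[1:,4])
    return onz(d,*c[i],zp),c[i],st[i,4]
Y=((22,120,80),(35,255,255));BL=((100,120,60),(125,255,255));OR=((5,150,90),(18,255,255));WH=((0,0,150),(179,60,255));RD=((0,180,90),(4,255,255))
E
python3 - <<'E'
from m import *
d=pickle.load(open("w1.pkl","rb"))
ax=np.array([507,70.])
r=lambda p:(np.hypot(*(p[:2]-ax)).round(1),np.degrees(np.arctan2(*(p[:2]-ax)[::-1])).round(1))
tb=top(d,*Y,185,200,192);fi=top(d,*BL,184,200,190)
m=np.zeros((420,560),bool)
hsv=cv2.cvtColor(d["img"],cv2.COLOR_RGB2HSV); C=cloud(d)
f=cv2.inRange(hsv,(22,90,90),(35,255,255)).copy(); f[:150]=0;f[182:]=0;f[:,:120]=0;f[:,155:]=0
f2=cv2.inRange(hsv,(0,0,120),(179,70,255)); f2[:134]=0;f2[198:]=0;f2[:,:108]=0;f2[:,166:]=0
for n,q in(("brass",f),("white",f2)):
    v,u=np.nonzero(q); p=onz(d,u.mean(),v.mean(),60); print(n,len(u),u.mean(),v.mean(),p,r(p))
for n,x in(("tab",tb),("fin",fi)): print(n,x,r(x[0]))
v=tb[0]-fi[0]; print(np.degrees(np.arctan2(v[1],v[0])), np.hypot(v[0],v[1]))
m=(cv2.inRange(hsv,*Y)>0)&(C[...,2]>150)&(C[...,2]<176); n,l,st,c=cv2.connectedComponentsWithStats(m.astype(np.uint8)); i=1+np.argmax(st[1:,4]); (cx,cy),rad=cv2.minEnclosingCircle(np.argwhere(l==i)[:,::-1].astype(np.float32)); p=onz(d,cx,cy,162); print("cover",cx,cy,rad,p,r(p),np.median(C[l==i],0))
E
```

```text
brass 196 136.01530612244898 165.55102040816325 [ 439.34243494 -138.31901757   60.        ] (np.float64(219.0), np.float64(-108.0))
white 1934 136.1039296794209 164.85315408479835 [ 439.22045369 -137.65007094   60.        ] (np.float64(218.4), np.float64(-108.1))
tab (array([576.03480117, -66.50578301, 192.        ]), array([317.15450644, 188.85407725]), np.int32(699)) (np.float64(153.0), np.float64(-63.2))
fin (array([557.79051997, -31.66428225, 190.        ]), array([314.2150056 , 120.17805151]), np.int32(893)) (np.float64(113.6), np.float64(-63.5))
-62.36180472317546 39.329174569505035
cover 313.79815673828125 264.3668212890625 77.8655776977539 [ 604.47853479 -123.3116331   162.        ] (np.float64(216.5), np.float64(-63.2)) [ 605.37908614 -122.96087993  165.575368  ]
```

Emit:
send_rows([
  [60,[0.13,0.245,0],[0,0,0.34]],
  [60,[0.13,0.245,0],[0,0,0.34]],
  [50,[0,0,-0.3],[0,0,0]],
  [40,[0,0,-0.4],[0,0,0]],
  [40,[0,0,-0.4],[0,0,0]],
  [40,[0,0,-0.36],[0,0,0]],
  [40,[0,0,0],[0,0,0]],
  [40,[0,0,0],[0,0,0]],
])

```text
clock: 4.15
eef_pos: [575.9, -66.7, 189.1]
tool_rot: [3.14, 0.0, 2.038]
force: [-0.8, 0.9, 0.4]
width: 40.0
gripper_force: 0.0
```

Emit:
send_rows([
  [0,[0,0,0],[0,0,0]],
  [0,[0,0,0],[0,0,0]],
  [0,[0,0,0],[0,0,0]],
  [0,[0,0,0],[0,0,0]],
  [0,[0,0,0],[0,0,0]],
])

```text
clock: 4.78
eef_pos: [575.8, -67.2, 188.7]
tool_rot: [3.14, 0.0, 2.037]
force: [1.7, 1.1, 2.1]
width: 11.0
gripper_force: 60.2
```

Emit:
send_rows([
  [0,[0.024,-0.047,0.178],[0.893,0.451,0]],
  [0,[0.031,-0.061,0.173],[0.893,0.451,0]],
  [0,[0.037,-0.074,0.166],[0.893,0.451,0]],
  [0,[0.044,-0.087,0.158],[0.893,0.451,0]],
  [0,[0.05,-0.099,0.149],[0.893,0.451,0]],
  [0,[0.056,-0.11,0.139],[0.893,0.451,0]],
])

```text
clock: 5.52
eef_pos: [589.5, -95.8, 246.3]
tool_rot: [-3.141, -0.528, 2.037]
force: [1.3, 1.5, -0.9]
width: 10.4
gripper_force: 59.6
```

Emit:
send_rows([
  [0,[0.061,-0.121,0.128],[0.893,0.451,0]],
  [0,[0.066,-0.13,0.116],[0.893,0.451,0]],
  [0,[0.07,-0.138,0.103],[0.893,0.451,0]],
  [0,[0.074,-0.146,0.089],[0.893,0.451,0]],
  [0,[0.077,-0.152,0.074],[0.893,0.451,0]],
  [0,[0.08,-0.157,0.059],[0.893,0.451,0]],
])

```text
clock: 6.28
eef_pos: [615.0, -146.7, 280.0]
tool_rot: [-3.137, -1.053, 2.035]
force: [1.0, 3.0, 0.2]
width: 10.9
gripper_force: 59.4
```

```bash
python3 w.py w2
```

```text
6.275 [ 615.  -146.7  280. ] [-179.8  -60.3  116.6] 10.919333930057077 [1.  3.  0.2]
[ 0.68  1.15 -0.67  0.87 -0.21  1.93  0.6 ]
```

Emit:
send_rows([
  [40,[0,0,0],[0,0,0]],
  [40,[0,0,0],[0,0,0]],
  [40,[0.11,-0.215,0.14],[0,0,0]],
  [40,[0.11,-0.215,0.14],[0,0,0]],
  [40,[0.11,-0.215,0.14],[0,0,0]],
  [40,[0,0,0.1],[-0.893,-0.451,0]],
  [40,[0,0,0.2],[-0.893,-0.451,0]],
  [40,[0,0,0.2],[-0.893,-0.451,0]],
])

```text
clock: 7.32
eef_pos: [620.6, -171.7, 328.8]
tool_rot: [3.124, -0.772, 2.035]
force: [0.4, 0.9, 0.1]
width: 39.9
gripper_force: 0.0
```

Emit:
send_rows([
  [40,[0,0,0.1],[-0.893,-0.451,0]],
  [40,[0,0,0.1],[-0.893,-0.451,0]],
  [20,[0,0,0],[-0.893,-0.451,0]],
  [20,[0,0,0],[-0.893,-0.451,0]],
  [10,[0,0,0],[-0.893,-0.451,0]],
  [0,[0,0,0],[-0.893,-0.451,0]],
  [0,[0,0,0],[-0.893,-0.451,0]],
  [0,[0,0,0],[-0.893,-0.451,0]],
])

```text
clock: 8.32
eef_pos: [620.1, -172.0, 340.8]
tool_rot: [3.122, -0.073, 2.036]
force: [-0.2, 0.7, 0.5]
width: 0.4
gripper_force: 0.0
```

Emit:
send_rows([
  [0,[0,0,0.1],[-0.893,-0.451,0]],
  [0,[-0.22,0.44,0],[0,0,0]],
  [0,[-0.22,0.44,0],[0,0,0]],
  [0,[-0.22,0.44,0],[0,0,0]],
  [0,[-0.22,0.44,0],[0,0,0]],
  [0,[0,0,0],[0,0,0]],
])

```text
clock: 9.07
eef_pos: [566.6, -63.9, 347.2]
tool_rot: [3.122, 0.011, 2.04]
force: [0.3, 0.3, 0.3]
width: -0.3
gripper_force: 0.0
```

```bash
python3 w.py w3
```

```text
9.075 [566.6 -63.9 347.2] [178.9   0.6 116.9] -0.276836527533019 [0.3 0.3 0.3]
[ 0.58  0.5  -0.8   1.61  0.39  1.17  0.16]
```

View pics/w3.png

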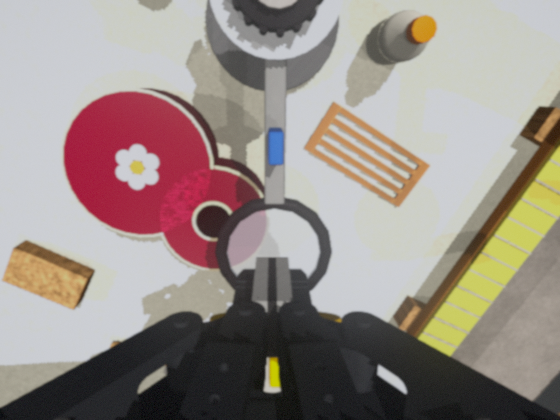

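The cover stands about 60° open: the lens ring is clear at (273,248) and the cover is behind the fingers.

Emit:
send_rows([
  [0,[0.1,0.05,-0.45],[0,0,0]],
  [0,[0,0,-0.45],[0,0,0]],
  [0,[0,0,-0.45],[0,0,0]],
  [0,[0,0,-0.4],[0,0,0]],
  [0,[0.12,-0.238,0],[0,0,0]],
  [0,[0.12,-0.238,0],[0,0,0]],
  [0,[0.12,-0.238,0],[0,0,0]],
  [0,[0.12,-0.238,0],[0,0,0]],
])

```text
clock: 10.12
eef_pos: [603.9, -121.2, 242.0]
tool_rot: [3.12, 0.011, 2.036]
force: [-0.0, 0.6, 0.0]
width: -0.1
gripper_force: 0.0
```

Emit:
send_rows([
  [0,[0.12,-0.238,0],[0,0,0]],
  [0,[0.12,-0.238,0],[0,0,0]],
  [0,[0.12,-0.238,0],[0,0,0]],
  [0,[0.06,-0.119,0],[0,0,0]],
  [0,[0.06,-0.119,0],[0,0,0]],
  [0,[0,0,0],[0,0,0]],
])

```text
clock: 10.88
eef_pos: [631.7, -177.6, 240.5]
tool_rot: [3.122, 0.01, 2.036]
force: [0.5, 0.8, 0.2]
width: 0.1
gripper_force: 0.0
```

Run:
```python
from h import *
s=sensors.read_state();p=s["eef_pos"][:2]-[507,70];print(s["eef_pos"],np.hypot(*p),np.degrees(np.arctan2(p[1],p[0])))
d=get_image("scene");save(d,"s2");cv2.imwrite("pics/s2c.png",cv2.resize(d["img"][120:280,180:380,::-1],None,fx=3.5,fy=3.5))
```

```text
[ 631.6826325  -177.62729633  240.54440405] 277.2454449273678 -63.27432286722846
```

View pics/s2c.png

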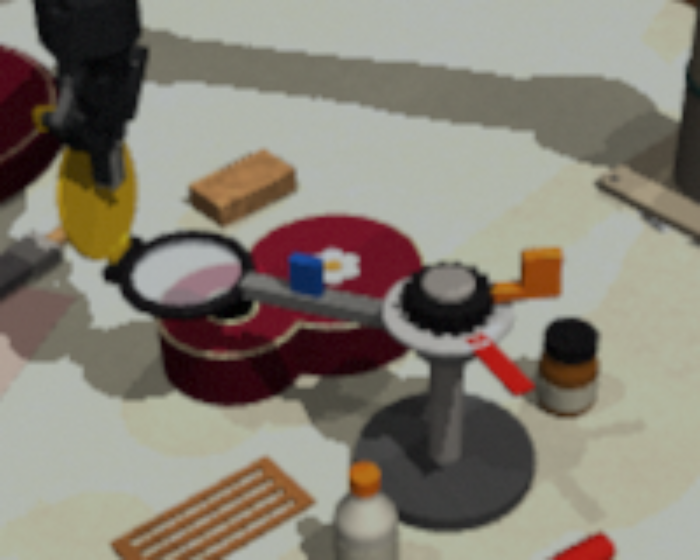

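The cover at crop (97,195) leans just past upright and the lens at (188,272) is clear.

Emit:
send_rows([
  [10,[-0.31,0.61,0.1],[0,0,0]],
  [30,[-0.31,0.61,0],[0,0,0]],
  [40,[-0.31,0.61,0],[0,0,0]],
  [40,[-0.3,0.6,0],[0,0,0]],
  [40,[0,0,-0.3],[0,0,0]],
  [40,[0,0,-0.4],[0,0,0]],
  [40,[0,0,-0.4],[0,0,0]],
  [40,[0,0,0],[0,0,0]],
])

```text
clock: 11.92
eef_pos: [556.7, -32.2, 179.2]
tool_rot: [3.125, 0.009, 2.036]
force: [-0.5, -0.6, 0.2]
width: 40.0
gripper_force: 0.0
```

Run:
```python
from h import *
s=sensors.read_state();p=s["eef_pos"][:2]-[507,70];print(s["eef_pos"],s["force"],np.degrees(s["tool_rot"]),np.hypot(*p),np.degrees(np.arctan2(p[1],p[0])))
```

```text
[556.72861065 -32.23818971 179.18700114] [-0.45503661 -0.57021201  0.18715677] [179.07783504   0.5231585  116.67116173] 113.69073028156765 -64.06173194033721
```

Emit:
send_rows([
  [0,[0,0,0],[0,0,0]],
  [0,[0,0,0],[0,0,0]],
  [0,[0,0,0],[0,0,0]],
  [0,[0,0,0],[0,0,0]],
  [0,[0,0,0],[0,0,0]],
])

```text
clock: 12.55
eef_pos: [558.5, -31.4, 182.2]
tool_rot: [3.121, 0.012, 2.037]
force: [0.9, -1.8, 5.9]
width: 10.8
gripper_force: 60.0
```

Emit:
send_rows([
  [0,[-0.152,-0.068,0],[0,0,-1]],
  [0,[-0.157,-0.055,0],[0,0,-1]],
  [0,[-0.161,-0.041,0],[0,0,-1]],
  [0,[-0.164,-0.027,0],[0,0,-1]],
])

```text
clock: 13.05
eef_pos: [520.4, -43.2, 182.2]
tool_rot: [3.12, 0.012, 1.685]
force: [0.0, -0.8, 4.9]
width: 11.0
gripper_force: 60.6
```

Emit:
send_rows([
  [0,[-0.166,-0.012,0],[0,0,-1]],
  [0,[-0.166,0.002,0],[0,0,-1]],
  [0,[-0.166,0.016,0],[0,0,-1]],
  [0,[-0.164,0.031,0],[0,0,-1]],
  [0,[0,0,0],[0,0,0]],
])

```text
clock: 13.68
eef_pos: [479.4, -40.9, 182.2]
tool_rot: [3.121, 0.012, 1.337]
force: [-2.4, -1.6, 9.2]
width: 10.6
gripper_force: 60.3
```

```bash
python3 w.py w4
python3 - <<'E'
from m import *
s=sensors.read_state();p=s["eef_pos"][:2]-[507,70];print(np.hypot(*p),np.degrees(np.arctan2(p[1],p[0])))
E
```

```text
13.675 [479.4 -40.9 182.2] [178.8   0.7  76.6] 10.562694341404773 [-2.4 -1.6  9.2]
[ 0.36  0.52 -0.49  2.05  0.43  0.65 -0.65]
114.31343857248649 -103.8757342851204
```

View pics/w4.png

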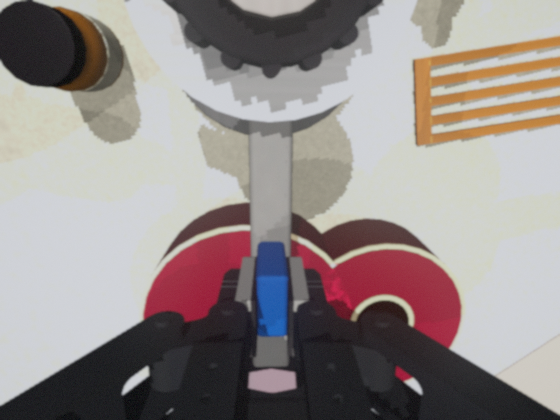

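The fin at (271,290) is pinched and the arm is over the ukulele, about 4.5° short of the target.

Emit:
send_rows([
  [0,[-0.075,0.02,0],[0,0,-0.45]],
  [0,[-0.075,0.02,0],[0,0,-0.45]],
  [0,[0,0,0],[0,0,0]],
  [0,[0,0,0],[0,0,0]],
  [40,[0,0,0],[0,0,0]],
  [40,[0,0,0],[0,0,0]],
  [40,[0,0,0.6],[0,0,0]],
  [40,[0,0,0.9],[0,0,0]],
])

```text
clock: 14.72
eef_pos: [470.4, -37.9, 271.1]
tool_rot: [3.125, 0.011, 1.261]
force: [1.7, 0.2, 0.7]
width: 39.8
gripper_force: 0.0
```

Emit:
send_rows([
  [40,[0,0.9,0.5],[0,0,0]],
  [40,[0,0.7,0],[0,0,0]],
  [40,[0,0,0],[0,0,0]],
])

```text
clock: 15.1
eef_pos: [471.4, 61.8, 302.0]
tool_rot: [3.12, 0.008, 1.266]
force: [0.1, -0.7, -0.0]
width: 39.8
gripper_force: 0.0
```

```bash
python3 w.py w5
python3 - <<'E'
from h import *
import pickle
d=get_image("top"); pickle.dump(d,open("top5.pkl","wb"))
a=cv2.resize(d["img"][170:260,230:370,::-1],None,fx=4,fy=4,interpolation=cv2.INTER_CUBIC)
w=cv2.imread("pics/w5.png"); cv2.imwrite("pics/c5.png",cv2.resize(np.vstack([a,w[:, :560]]),None,fx=.75,fy=.75))
E
```

```text
15.1 [471.4  61.8 302. ] [178.8   0.5  72.6] 39.836717041993836 [ 0.1 -0.7 -0. ]
[ 0.25  0.35 -0.6   1.92  0.27  0.94 -0.79]
```

View pics/c5.png

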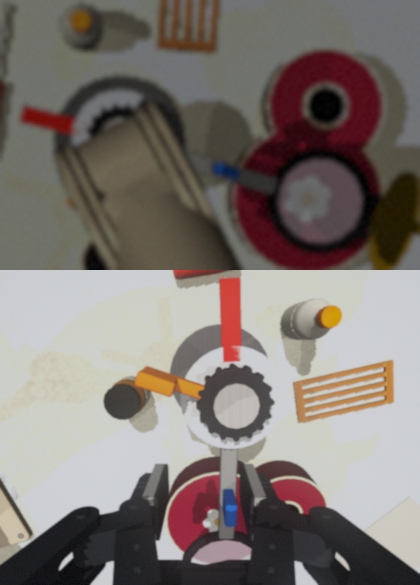

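The combined picture shows the flower inside the lens, with the ring centred near (319,200) in the top half. In the wrist half the head is at (236,404), the mark at (230,310) and the lever paddle at (155,380).

Run:
```python
from m import *
w=pickle.load(open("w5.pkl","rb")); t=pickle.load(open("top5.pkl","rb"))
hd=onz(w,236/.75,(404-270)/.75,196); print("head",hd)
fi=top(w,*BL,184,200,190); lv=top(w,*OR,208,225,216); mk=top(w,*RD,160,180,169)
print("fin",fi,"lever",lv,"mark",mk)
ln=onz(t,319/.75/4+230-.4,200/.75/4+170-.4,152); print("lens top",ln)
for ax in (hd[:2],np.array([507,70])):
    for n,p in (("fin",fi),("lev",lv),("mark",mk)):
        q=p[0][:2]-ax; print(n,np.hypot(*q).round(1),np.degrees(np.arctan2(q[1],q[0])).round(1))
    q=fi[0][:2]-ax; L=ax+220*q/np.hypot(*q); print("lens",L, L-[439.3,-138])
# ring by dark mask in top
C=cloud(t);g=t["img"].max(2);m=((g<60)&(C[...,2]>135)&(C[...,2]<175));m[:, :315]=0;m[:,355:]=0;m[:215]=0;m[260:]=0
v,u=np.nonzero(m);(cx,cy),r=cv2.minEnclosingCircle(np.c_[u,v].astype(np.float32));print("ring",cx,cy,r,onz(t,cx,cy,152),len(u))
```

```text
head [506.30257372  72.39277017 196.        ]
fin (array([471.22221009, -36.46278969, 190.        ]), array([306.95519348, 324.80040733]), np.int32(491)) lever (array([449.55530019, 112.2229782 , 216.        ]), array([205.47648515, 151.36014851]), np.int32(808)) mark (array([523.85112105, 142.2437449 , 169.        ]), array([306.85630841,  62.11390187]), np.int32(1712))
lens top [ 441.12687658 -136.53948161  152.        ]
fin 114.4 -107.9
lev 69.3 144.9
mark 72.0 75.9
lens [ 438.82178361 -137.00241355] [-0.47821639  0.99758645]
fin 112.3 -108.6
lev 71.3 143.7
mark 74.2 76.9
lens [ 436.91851317 -138.53916947] [-2.38148683 -0.53916947]
ring 334.0 238.0 21.95459747314453 [ 435.72922369 -130.39293473  152.        ] 423
```

Emit:
send_rows([
  [40,[-0.045,0.105,0],[0,0,0.956]],
  [40,[-0.045,0.105,0],[0,0,0.956]],
  [40,[-0.045,0.105,0],[0,0,0.956]],
  [40,[-0.045,0.105,0],[0,0,0.956]],
  [40,[-0.045,0.105,0],[0,0,0.956]],
  [40,[-0.045,0.105,0],[0,0,0.956]],
  [40,[-0.045,0.105,0],[0,0,0.956]],
  [40,[-0.045,0.105,0],[0,0,0.956]],
])

```text
clock: 16.2
eef_pos: [449.8, 106.7, 300.7]
tool_rot: [3.123, 0.011, 1.927]
force: [-0.4, 0.3, 0.6]
width: 39.7
gripper_force: 0.0
```

Emit:
send_rows([
  [40,[0,0,0],[0,0,0.956]],
  [40,[0,0,0],[0,0,0.956]],
  [40,[0,0,0],[0,0,0.956]],
  [40,[0,0,0],[0,0,0.956]],
  [40,[0,0,0],[0,0,0.956]],
  [40,[0,0,-0.3],[0,0,0.956]],
  [40,[0,0,-0.3],[0,0,0.956]],
  [40,[0,0,0],[0,0,0]],
])

```text
clock: 17.2
eef_pos: [449.0, 106.5, 263.8]
tool_rot: [3.124, 0.008, 2.508]
force: [0.3, 0.6, 0.1]
width: 40.3
gripper_force: 0.0
```

```bash
python3 w.py w6
python3 - <<'E'
from m import *
w=pickle.load(open("w6.pkl","rb")); print(top(w,*OR,205,228,216))
E
```

```text
17.2 [449.  106.5 263.8] [179.    0.5 143.7] 40.284727102812454 [0.3 0.6 0.1]
[ 0.36  0.45 -0.91  2.    0.46  0.88  0.14]
(array([448.07085449, 111.87933553, 216.        ]), array([279.1468144 , 238.13711911]), np.int32(722))
```

Emit:
send_rows([
  [40,[-0.005,0.09,-0.3],[0,0,0]],
  [40,[0,0,-0.4],[0,0,0]],
  [40,[0,0,-0.33],[0,0,0]],
  [0,[0,0,0],[0,0,0]],
  [0,[0,0,0],[0,0,0]],
  [0,[0,0,0],[0,0,0]],
  [0,[0,0,0],[0,0,0]],
  [0,[0,0,0],[0,0,0]],
])

```text
clock: 18.25
eef_pos: [449.4, 113.1, 204.1]
tool_rot: [3.122, 0.012, 2.511]
force: [-1.7, -2.2, 6.8]
width: 11.1
gripper_force: 59.6
```

Emit:
send_rows([
  [0,[0.064,0.08,0],[0,0,-1]],
  [0,[0.071,0.075,0],[0,0,-1]],
  [0,[0.077,0.068,0],[0,0,-1]],
  [0,[0.083,0.061,0],[0,0,-1]],
  [0,[0.088,0.054,0],[0,0,-1]],
  [0,[0.092,0.046,0],[0,0,-1]],
])

```text
clock: 19.0
eef_pos: [478.1, 135.9, 204.2]
tool_rot: [3.122, 0.012, 1.984]
force: [-1.6, -3.4, 6.0]
width: 10.8
gripper_force: 59.4
```

Emit:
send_rows([
  [0,[0.096,0.037,0],[0,0,-1]],
  [0,[0.099,0.029,0],[0,0,-1]],
  [0,[0.101,0.02,0],[0,0,-1]],
  [0,[0.102,0.011,0],[0,0,-1]],
  [0,[0.103,0.002,0],[0,0,-1]],
  [0,[0.103,-0.007,0],[0,0,-1]],
  [0,[0.102,-0.016,0],[0,0,-1]],
  [0,[0,0,0],[0,0,0]],
])

```text
clock: 20.0
eef_pos: [520.4, 140.2, 204.2]
tool_rot: [3.121, 0.012, 1.374]
force: [-1.6, -3.4, 6.3]
width: 11.1
gripper_force: 59.9
```

```bash
python3 w.py w7
python3 - <<'E'
from m import *
s=sensors.read_state();p=s["eef_pos"][:2]-[506.6,71.3];print(np.hypot(*p),np.degrees(np.arctan2(p[1],p[0])))
w=pickle.load(open("w7.pkl","rb")); print(top(w,*OR,205,228,216),top(w,*RD,160,180,169))
E
```

```text
20.0 [520.4 140.2 204.2] [178.8   0.7  78.7] 11.103871273220637 [-1.6 -3.4  6.3]
[-0.01  0.56 -0.47  1.88  0.38  0.78 -0.89]
70.31218325906211 78.69491287599914
(array([520.8638058 , 142.44489236, 216.        ]), array([272.05209513, 306.40581351]), np.int32(2649)) (array([529.27297286, 159.0163812 , 169.        ]), array([280.86906019, 214.92608237]), np.int32(1894))
```

View pics/w7.png

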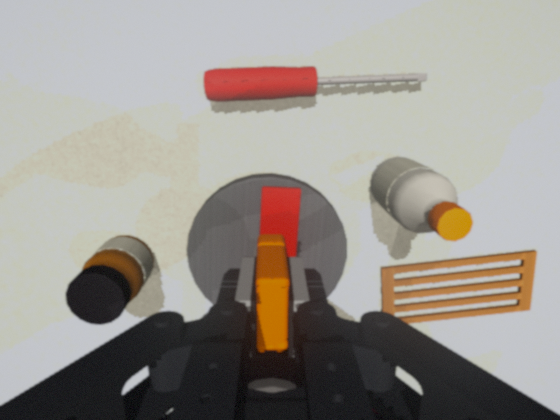

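The lever at (271,305) sits a touch left of the mark at (281,215), so about 2.6° remains.

Emit:
send_rows([
  [0,[0.026,-0.006,0],[0,0,-0.26]],
  [0,[0.026,-0.006,0],[0,0,-0.26]],
  [0,[0,0,0],[0,0,0]],
  [0,[0,0,0],[0,0,0]],
  [40,[0,0,0],[0,0,0]],
  [40,[0,0,0],[0,0,0]],
  [40,[0,0,0.6],[0,0,0]],
  [40,[0,0,0.8],[0,0,0]],
])

```text
clock: 21.05
eef_pos: [523.0, 140.9, 287.6]
tool_rot: [3.123, 0.011, 1.333]
force: [0.7, -0.2, -0.1]
width: 39.8
gripper_force: 0.0
```

Emit:
send_rows([
  [40,[-0.4,-0.4,0.6],[0,0,0]],
  [40,[-0.4,-0.4,0.6],[0,0,0]],
  [40,[-0.4,-0.4,0],[0,0,0]],
  [40,[0,0,0],[0,0,0]],
  [40,[0,0,0],[0,0,0]],
])

```text
clock: 21.68
eef_pos: [452.0, 69.3, 359.6]
tool_rot: [3.12, 0.009, 1.332]
force: [0.8, 0.1, 0.2]
width: 39.9
gripper_force: 0.0
```

```bash
python3 w.py w8
python3 - <<'E'
from m import *
w=pickle.load(open("w8.pkl","rb"))
ax=np.array([506.6,71.3])
hsv=cv2.cvtColor(w["img"],cv2.COLOR_RGB2HSV)
for n,a in(("fin",(BL,184,205,190)),("lev",(OR,205,228,216)),("mark",(RD,160,180,169))):
    try:
        x=top(w,*a[0],*a[1:]); q=x[0][:2]-ax; print(n,x,np.hypot(*q),np.degrees(np.arctan2(q[1],q[0])))
    except Exception as e: print(n,e)
s=get_image("scene"); a=cv2.resize(s["img"][150:280,190:380,::-1],None,fx=2.94,fy=2.94)
cv2.imwrite("pics/c8.png",cv2.resize(np.vstack([a[:,:558],cv2.imread("pics/w8.png")[:,:558]]),None,fx=.75,fy=.75))
E
```

```text
21.675 [452.   69.3 359.6] [178.8   0.5  76.3] 39.89856849322135 [0.8 0.1 0.2]
[ 0.21  0.25 -0.55  1.86  0.17  1.06 -0.65]
fin (array([469.00357331, -36.95492911, 190.        ]), array([313.27272727, 290.71487603]), np.int32(242)) 114.59764821811204 -109.1518732738488
lev (array([521.54002088, 136.97530921, 216.        ]), array([341.70748299,  78.71768707]), np.int32(588)) 67.35317708621659 77.1842747067827
mark (array([529.362871  , 163.31581102, 169.        ]), array([333.49707602,  43.52923977]), np.int32(342)) 94.78954464415557 76.10512824362004
```

View pics/c8.png

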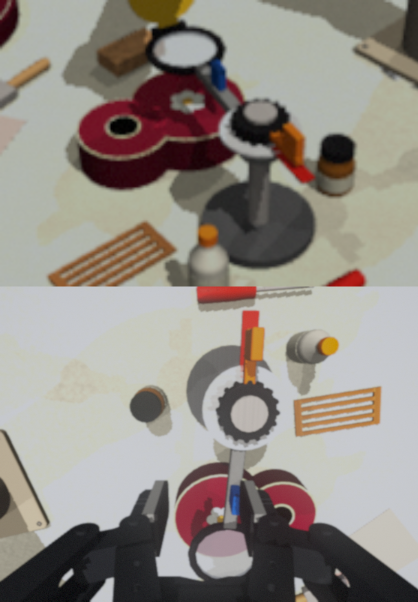

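The lever lies over the mark, to within about 1°. The lens is within about 4 mm of the flower, the cover is upright, and the gripper is clear.

```bash
python3 -c "
from cell import ctrl
print(ctrl.finish_job())"
```

```text
the job is handed in; nothing more can be done
None
```

I've handed the job in (no verdict came back): the lens is about 4 mm from the flower's centre, the lever about 1° from the red mark, and the dust cover open just past upright, after 21.7 s on the robot clock with no sign of touching the ukulele or moving other items.

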